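Tuck a long profile behind the bench dog into the drilling bay

ROBOT

A 7-joint arm with a two-finger parallel gripper is mounted at the origin on the work surface. World frame = base frame: x ahead of the robot, y to its left, z up, the work surface at z = 0. Lengths are in m, angles in rad, forces in N, time in s.
With the tool pointing down it reaches from about 0.425 to 0.825 m from the base axis. Payload 3.6 kg.
Tool frame: the origin (TCP) lies on the centre line of the jaws, within the pads' length; the fingertips stand 14 mm ahead of it and the grasp point (between the pads) lies 5 mm behind it (env.tips_ahead is the distance from the TCP to the fingertips, in m); z points along the fingers, y is the direction in which the jaws open and shut (so a half turn about z gives the same grasp; the last joint's range is limited). The gripper opens to 93 mm and grips with 3 to 60 N. Pads are 15 mm wide; open, the fingers measure 128 mm over their backs; the gripper's body (75 mm by 188 mm) begins 65 mm behind the grasp point.
Start: joints at [1.284, 0.615, -0.013, 1.423, 0.008, 1.103, -0.04], TCP at [0.167, -0.628, 0.233] pointing down, gripper open.
Joint ranges: [-3.12, 3.12], [-0.3, 2.06], [-1.34, 1.32], [0.26, 2.42], [-1.36, 4.5], [0.01, 1.98], [-2.84, 2.84]. Speed limits (rad/s): [2.79, 2.79, 3.14, 3.14, 3.14, 3.14, 3.14].

INTERFACE

Orientations are given as a unit quaternion [x, y, z, w].
In Python, from bench import env, snapshot, get_calibration, ticket, trace gives the robot as it stands.
- The arm moves only by the tool arm_command, never from a script. Its argument "targets" is one flat list of numbers, 7 for each row, row after row: the shift along the world's x, y, z in units of 30 mm (1.0 is 30 mm), then the turn, a rotation vector about the world's x, y, z in units of 6 degrees (1.0 is 6 degrees), then the closure, from -1 (fully open) to 1 (shut). In form: [x, y, z, rx, ry, rz, jaw, x, y, z, rx, ry, rz, jaw, ...]. A call has 1 to 20 rows; each row is the pose to reach, as a shift and turn from the pose measured when the call began; what a row does not reach only later rows make up. A row lasts 1/8 s, in which the tool goes at most 62.5 mm and 10.7 degrees, less where a joint would pass 70% of its speed; a pose out of reach is approached as far as the arm can. A call with a gripper value outside its range is refused whole. The fingers move at their own pace and stop on an object; "grip_force" is the grip in N (left out, the last holds). Time passes only in rows, so rows that repeat a pose let the fingers close. It gives the time, the measured TCP pose, the force and the opening at its end, in the units of the state.
- env.observe(): the state, without advancing time (a new reading comes with each control period).
- snapshot(name): name is "scene" or "top"; returns (picture, depth): 400x640x3 uint8, red, green, blue; 400x640 float32, m along the optical axis (not along the pixel's ray), 0 where there is no reading.
- get_calibration(name): a dict with "intrinsics" (3x3 intrinsics, pixels), "rvec" (rotation vector, rad) and "tvec" (3), from world to camera coordinates, as OpenCV has them. Camera axes: x right, y down, z forward; pixel columns grow to the right and rows downward; lengths in m; the calibration is good to about 2 mm. A picture is of the moment at which its call begins. get_calibration takes no time and is no camera call.
- ticket.close_job(): hands the job in, once; it reports no verdict.
Trained networks look in the newest picture that a camera, given by its name, has taken for a name from the list of things; names that differ only in an ending like _2 or _b are one class to them, and where a whole thing is asked for, a point or a joint stands for the part that bears it (a point fixed in the world has none). Each returns a list of dicts, best first, with "confidence" (0 to 1); they miss things now and then, are a little off and sometimes report something else, mostly with a low value. They report only what shows in the picture. A call takes as long as a camera call.
- trace(camera, name): "pixels" (400x640 bool, what is visible of it) and "pixel" ([column, row] in pixels, amid what is visible of it).
The state is a dict: "time_s": time; "joint_positions": joint angles; "joint_velocities": joint speeds; "joint_efforts": joint torques, N m; "ee_pos": TCP position; "tcp_rot": TCP orientation; "ft_force": force on the tool from outside, world axes, zero at the start; "moment": the same for the moment, N m; "finger_gap": finger opening in m.
Only numpy, scipy, OpenCV 4.12 (cv2) and the standard library are available. Lean on these libraries where they do the work, as an engineer would, in place of code of your own. Each camera call takes 0.05 s, during which the arm holds its last target.

TASK

Push the long aluminium profile across the bench into the drilling bay, angling one end in behind the bench dog (the round post) and then swinging the other end in, until it lies fully home between the two end blocks and flat against the fence along its whole length. Only push it from outside with the fingers: it must stay flat on the bench, never taken between the fingers, picked up or tipped. Leave everything else on the bench where it stands.

Things in the scene. Friction and masses are not known exactly. Their poses are not given: they have to be found in the camera images.
- profile: the long piece: bare aluminium T-slot profile, 320 mm long, 40 x 40 mm section, about 0.5 kg (0.35 to 0.7), loose on the bench in front of the bay. Origin: centre of its underside. Its length runs along its own y axis (ends at y = +-160 mm), its sides are at x = +-20 mm, its top is 40 mm above the bench. Both ends are alike.
- bay: the drilling bay, fixed; open above and towards the robot, the bench top is its floor. Origin: on the bench at the middle of its wooden fence's front face; x points into the fence (away from the robot), y along it. Fence 416 mm long, 50 mm high, on a 70 mm deep beam with two opened toggle clamps on top at y = +-85 mm, 30 mm or more behind the fence face, up to 130 mm high.
- block_a (a point): the bay's end block on its +y side, fixed: wood, 55 mm deep (bay x = -55 to 0 mm), 30 mm wide, 40 mm high. This point: the lower corner where its inner face meets the fence, at bay y = +178 mm.
- block_b (a point): the bay's end block on its -y side, like the other; this point at bay y = -178 mm. The bay is 356 mm long between the blocks.
- dog: the bench dog: fixed upright round steel post, 20 mm across, 65 mm high; origin on its axis at the bench top. It stands in one of two holes, about 68 mm in front of the fence face and 137 mm to the +y or the -y side of the bay's middle. The way in from the dog to the farther block is about 305 mm, less than the profile's length; behind the dog a seated profile has 18 mm to spare.
- reel: bystander: reel of solder wire, orange cheeks, 62 mm across, 52 mm high, upright beside one end of the bay; origin under its centre
- pot: bystander: open green plastic pot, 52 mm across, 32 mm high, upright beside the other end of the bay; origin under its centre
- cup: bystander: white paper coffee cup with lid, 84 mm across, 116 mm high, on the right of the bay; origin under its centre
- offcut: bystander: short offcut of the same aluminium profile, 40 x 70 x 40 mm, to the robot's left; origin under its centre
- screwdriver: bystander: screwdriver lying near the robot on its left
- pliers: bystander: pliers with red grips lying to the robot's right, about 170 mm long
- meter: bystander: yellow multimeter lying flat, 130 x 70 x 37 mm, to the robot's left; origin under its centre

How it is judged:
At the end, for the whole second after the job is handed in: The profile lies flat on the bench inside the bay, behind the dog and between the end blocks: its middle within 4.5 mm of touching the fence, parallel to the fence within 0.025 rad (1.4 degrees), and at rest (x of profile in the frame of bay between -0.0245 and -0.015 m and y of profile in the frame of bay between -0.025 and 0.025 m and angle between the y axis of profile and the y axis of bay, either way round below 0.025 rad and height (world z) of profile below 0.005 m and angle between profile's own z axis and vertical below 0.05 rad and linear speed of profile below 0.01 m/s and angular speed of profile below 0.05 rad/s).
It fails at once if the profile is lifted off the bench (origin above 10 mm) (height (world z) of profile above 0.01 m).
It fails at once if the profile is tipped more than about 8 degrees (angle between profile's own z axis and vertical above 0.14 rad).
It fails at once if the profile is taken between the fingers (touched while the grasp point is inside its section) (contact force between the fingers and profile above 1 N and x of the grasp point in the frame of profile between -0.012 and 0.012 m and y of the grasp point in the frame of profile between -0.155 and 0.155 m and z of the grasp point in the frame of profile below 0.052 m).
It fails at once if a bystander (reel, pot, cup, offcut, screwdriver, pliers or multimeter) is moved more than 25 mm (distance of any of reel, pot, cup, offcut, screwdriver, pliers, meter from where it was at the start of the episode above 0.025 m).
It also fails if it takes over 58 s, if anything falls off the work surface, if the arm or the gripper's body presses on something with over 40 N, if the wrist force passes 120 N, or if a joint passes its speed limit or range.

## Working session

There is one attempt and no reset: what is moved stays moved. The work goes in short steps, Python scripts to look and compute and a tool call to move; the robot and the scene stay as the last step left them, time stands still between calls to the robot, and variables do not carry over. Pictures are saved under pics/ and viewed, and the job is handed in when it is done.

Besides the shell and the picture viewer there is one more tool, called after "Emit:" as name(argument=value, ...) on one line, values as JSON. arm_command: Moves the arm, as the interface text tells. Its arguments: {"type":"object","properties":{"targets":{"type":"array"},"grip_force":{"type":"number"}},"required":["targets"]}

```bash
mkdir -p pics; ls
cat > h.py <<'E'
import numpy as np, cv2
from bench import env, snapshot, get_calibration, ticket, trace
def save(n,p): cv2.imwrite(f'pics/{n}.png',p[:,:,::-1])
def cloud(cam,d):
    c=get_calibration(cam);K=np.array(c['intrinsics']);R=cv2.Rodrigues(np.array(c['rvec'],float))[0];t=np.array(c['tvec']).ravel()
    v,u=np.indices(d.shape)
    P=np.stack([(u-K[0,2])/K[0,0]*d,(v-K[1,2])/K[1,1]*d,d],-1)
    return (P-t)@R
def proj(cam,P):
    c=get_calibration(cam)
    return cv2.projectPoints(np.array(P,float).reshape(-1,1,3),np.array(c['rvec'],float),np.array(c['tvec'],float),np.array(c['intrinsics'],float),None)[0].reshape(-1,2)
E
python3 - <<'E'
from h import *
for n in ['top','scene']:
    p,d=snapshot(n);save(n+'0',p);np.save(n+'0.npy',d)
    print(n,get_calibration(n)['tvec'])
print(env.observe())
E
```

```text
pics
top [0.00848236 0.52098626 1.02510154]
scene [-0.40204204 -0.16139948  1.43605954]
{'time_s': 0.1, 'joint_positions': array([ 1.28449552,  0.61580693, -0.01261736,  1.42472697,  0.0081453 ,
        1.10339898, -0.04044546]), 'joint_velocities': array([ 0.00093825, -0.0019617 ,  0.000445  , -0.00528483, -0.00125407,
        0.00052291, -0.0004847 ]), 'joint_efforts': array([ 1.71864627e-03, -4.60040689e+01,  2.09631496e-01, -1.66244960e+01,
       -6.13836525e-02,  1.69308472e-02,  9.51417428e-05]), 'ee_pos': array([ 0.16680369, -0.62753328,  0.23161097]), 'tcp_rot': array([ 9.91571489e-01,  1.29555668e-01, -1.81912890e-04, -1.13012864e-03]), 'ft_force': array([ 1.03032936, -0.80407723,  0.4539095 ]), 'moment': array([ 0.0347778 , -0.07938818,  0.08152146]), 'finger_gap': 0.09315673923995234}
```

View pics/top0.png

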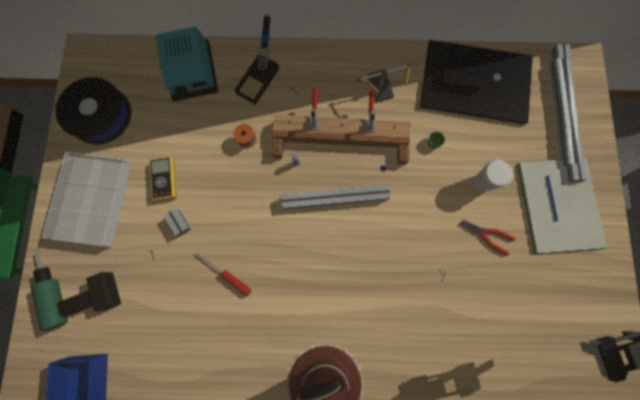

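View pics/scene0.png

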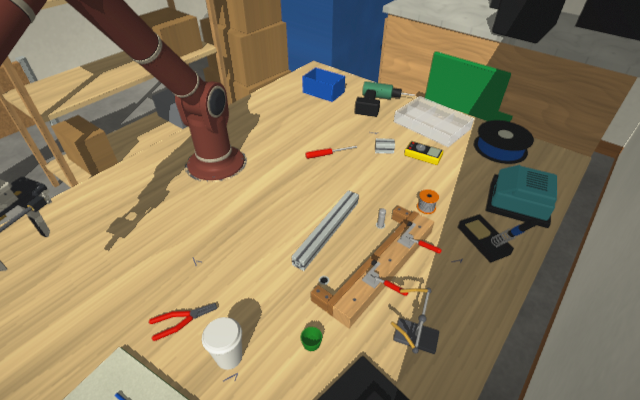

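Run:
```python
from h import *
import pickle
out={}
for cam in ['top']:
    d=np.load(cam+'0.npy');P=cloud(cam,d)
    for n in ['profile','dog','bay','block_a','block_b','reel','pot','cup','offcut','meter','pliers','screwdriver']:
        r=trace(cam,n)
        for x in r[:3]:
            m=x['pixels']&(d>0); q=P[m]
            print(n,round(x['confidence'],2),x['pixel'],m.sum(), np.round(np.median(q,0),3) if len(q) else '', np.round(np.percentile(q,[1,99],0),3).tolist() if len(q) else '')
            out.setdefault(n,[]).append(x)
pickle.dump(out,open('tr.pkl','wb'))
print(env.observe()['time_s'])
```

```text
profile 0.56 [336.5, 197.0] 1690 [ 0.523 -0.028  0.042] [[0.491, -0.176, 0.001], [0.561, 0.133, 0.047]]
dog 0.64 [334.8, 195.9] 1617 [ 0.523 -0.023  0.042] [[0.491, -0.176, 0.006], [0.557, 0.13, 0.047]]
dog 0.41 [294.0, 158.6] 94 [0.631 0.101 0.04 ] [[0.624, 0.092, -0.001], [0.647, 0.115, 0.069]]
bay 0.95 [338.7, 129.8] 4254 [ 0.724 -0.034  0.051] [[0.645, -0.237, 0.006], [0.828, 0.171, 0.125]]
block_a 0.77 [341.3, 127.5] 4376 [ 0.724 -0.038  0.051] [[0.643, -0.239, 0.002], [0.824, 0.171, 0.125]]
block_b 0.77 [341.3, 127.5] 4376 [ 0.724 -0.038  0.051] [[0.643, -0.239, 0.002], [0.824, 0.171, 0.125]]
reel 0.95 [244.1, 135.6] 442 [0.706 0.259 0.053] [[0.683, 0.232, -0.0], [0.751, 0.302, 0.059]]
pot 0.63 [438.7, 141.7] 209 [ 0.719 -0.333  0.017] [[0.688, -0.351, 0.003], [0.737, -0.305, 0.038]]
cup 0.84 [493.9, 173.8] 879 [ 0.577 -0.458  0.116] [[0.547, -0.504, 0.01], [0.621, -0.431, 0.122]]
offcut 0.63 [177.0, 222.9] 458 [0.439 0.441 0.041] [[0.402, 0.411, 0.001], [0.481, 0.488, 0.046]]
offcut 0.6 [436.7, 138.0] 232 [ 0.718 -0.332  0.017] [[0.689, -0.351, 0.003], [0.737, -0.305, 0.037]]
meter 0.9 [161.8, 177.4] 1035 [0.569 0.498 0.032] [[0.507, 0.463, 0.009], [0.637, 0.538, 0.04]]
pliers 0.82 [489.7, 232.5] 515 [ 0.43  -0.474  0.015] [[0.37, -0.546, -0.0], [0.465, -0.401, 0.021]]
pliers 0.39 [491.9, 173.8] 970 [ 0.578 -0.459  0.115] [[0.548, -0.516, 0.001], [0.627, -0.431, 0.122]]
0.7
```

```bash
cat >> h.py <<'E'
def prof(d,cam='top',mask=None):
    P=cloud(cam,d); m=(P[...,2]>.034)&(P[...,2]<.05)
    if mask is not None: m&=mask
    q=P[m][:,:2]
    c,s,a=cv2.minAreaRect(q.astype(np.float32)*1000)
    return q,(c,s,a)
E
python3 - <<'E'
from h import *
import pickle
tr=pickle.load(open('tr.pkl','rb'))
import glob
d=np.load('top0.npy');P=cloud('top',d)
m=cv2.erode(tr['profile'][0]['pixels'].astype(np.uint8),np.ones((1,1)))>0
q=P[m&(P[...,2]>.035)]
print(cv2.minAreaRect((q[:,:2]*1000).astype(np.float32)), q[:,2].mean())
c=q[:,:2].mean(0);u,s,v=np.linalg.svd(q[:,:2]-c);print('pca',c,v[0],np.degrees(np.arctan2(v[0][0],v[0][1])))
for k,w in ((0,v[0]),(1,v[1])): print(np.percentile((q[:,:2]-c)@w,[0,1,2,50,98,99,100])*1000)
# bay
b=P[tr['bay'][0]['pixels']]
z=b[:,2]; t=b[(z>.044)&(z<.057)]
ys=np.arange(-.24,.18,.02)
for y in ys:
    s=t[abs(t[:,1]-y)<.01]
    if len(s)>5:print(round(y,3),len(s),np.round([s[:,0].min(),s[:,0].max()],4))
for lo,hi in((-.30,-.17),(.11,.2)):
    s=b[(z>.033)&(z<.044)&(b[:,1]>lo)&(b[:,1]<hi)]
    print('blk',len(s),np.round(np.percentile(s,[0,5,50,95,100],axis=0),4).tolist())
s=P[tr['dog'][1]['pixels']];s=s[s[:,2]>.058];print('dog',len(s),s.mean(0),s.min(0),s.max(0))
p=cv2.imread('pics/top0.png')[90:220,230:460];cv2.imwrite('pics/crop0.png',cv2.resize(p,None,fx=3.4,fy=3.4,interpolation=cv2.INTER_CUBIC))
p=cv2.imread('pics/scene0.png')[180:340,270:450];cv2.imwrite('pics/crop1.png',cv2.resize(p,None,fx=3.5,fy=3.5,interpolation=cv2.INTER_CUBIC))
E
```

```text
((497.42706298828125, -0.3569183349609375), (237.94082641601562, 315.8377990722656), 49.82600784301758) 0.04645332829033884
pca [ 0.52442368 -0.02174364] [-0.12279157  0.99243248] -7.053239484325923
[-1.58802549e+02 -1.54377218e+02 -1.51299689e+02 -5.40422371e-02
  1.52582732e+02  1.56399062e+02  1.60165924e+02]
[-218.73831932  -18.99379712  -18.39250111    0.65988312   20.60791171
   21.15104577   22.64939521]
-0.24 88 [0.6479 0.7573]
-0.22 163 [0.6404 0.7611]
-0.2 135 [0.6408 0.7606]
-0.18 149 [0.6944 0.7639]
-0.16 146 [0.694  0.7662]
-0.14 136 [0.6951 0.7661]
-0.12 98 [0.6958 0.7627]
-0.1 133 [0.6963 0.764 ]
-0.08 159 [0.6979 0.7678]
-0.06 133 [0.698  0.7675]
-0.04 142 [0.6975 0.7666]
-0.02 149 [0.6982 0.7693]
-0.0 136 [0.6999 0.7701]
0.02 152 [0.6996 0.7689]
0.04 115 [0.7009 0.7717]
0.06 113 [0.7011 0.7709]
0.08 139 [0.7025 0.7717]
0.1 148 [0.7032 0.7746]
0.12 147 [0.703  0.7747]
0.14 147 [0.6619 0.7744]
0.16 157 [0.6522 0.7756]
blk 170 [[0.638, -0.2392, 0.0331], [0.6394, -0.2381, 0.0355], [0.6703, -0.2225, 0.0415], [0.6949, -0.1861, 0.0436], [0.6956, -0.1724, 0.044]]
blk 181 [[0.6504, 0.1116, 0.0337], [0.6526, 0.13, 0.0357], [0.6812, 0.1577, 0.0415], [0.7047, 0.173, 0.0438], [0.7072, 0.1748, 0.044]]
dog 35 [0.6359402  0.10190649 0.06542116] [0.62776622 0.09464514 0.05826401] [0.64653839 0.10959986 0.06920139]
```

View pics/crop0.png

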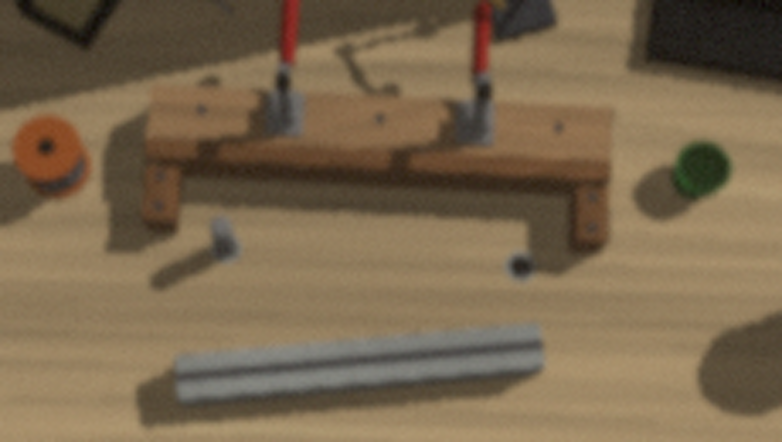

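View pics/crop1.png

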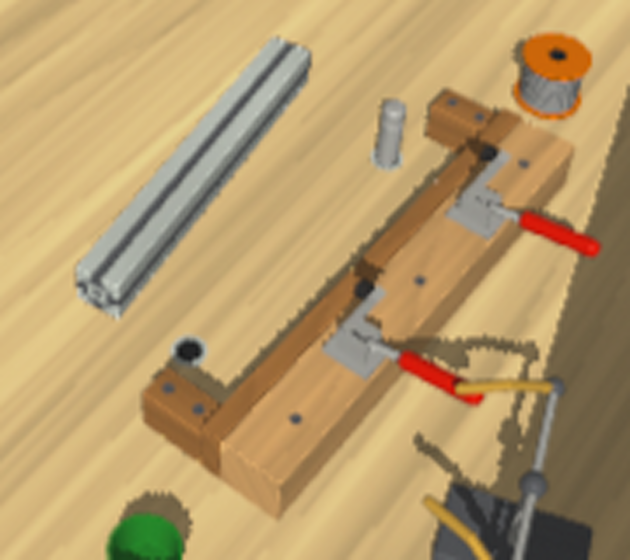

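Emit:
arm_command(targets=[11.1,10.9,-1,0,0,7,1,11.1,10.9,-1,0,0,7,1,11.1,10.9,-1,0,0,7,1,11.1,10.9,-1,0,0,7,1,11.1,10.9,-1,0,0,7,1,11.1,10.9,-1,0,0,7,1,11.1,10.9,-1,0,0,7,1,11.15,26.35,-2.7,0,0,13.7,1,11.15,26.35,-2.7,0,0,13.7,1,11.15,26.35,-2.7,0,0,13.7,1,11.15,26.35,-2.7,0,0,13.7,1,11.15,26.35,-2.7,0,0,13.7,1,11.15,26.35,-2.7,0,0,13.7,1,11.15,26.35,-2.7,0,0,13.7,1,11.15,26.35,-2.7,0,0,13.7,1,11.15,26.35,-2.7,0,0,13.7,1,11.15,26.35,-2.7,0,0,13.7,1], grip_force=10)

```text
time_s: 2.82
ee_pos: [0.5016, 0.1615, 0.1516]
tcp_rot: [0.662, 0.749, -0.0, 0.0]
ft_force: [0.1, -1.6, -1.3]
finger_gap: 0.0006
```

Emit:
arm_command(targets=[0,0,-2,0,0,0,1,0,0,-4,0,0,0,1,0,0,-4.3,0,0,0,1,0.04,-0.35,-4.3,0,0,0,1,0.09,-0.7,-4.3,0,0,0,1,0.14,-1.05,-4.3,0,0,0,1,0.18,-1.4,-4.3,0,0,0,1,0.23,-1.75,-4.3,0,0,0,1,0.27,-2.1,-4.3,0,0,0,1,0.31,-2.45,-4.3,0,0,0,1,0.36,-2.8,-4.3,0,0,0,1,0.4,-3.1,-4.3,0,0,0,1,0.41,-3.2,-4.3,0,0,0,1,0.41,-3.2,-4.3,0,0,0,1,0.33,-2.5,-4.3,0,0,0,1,0.33,-2.0,-3,0,0,0,1,0,-1.5,-1,0,0,0,1])

```text
time_s: 4.95
ee_pos: [0.5006, 0.1156, 0.1208]
tcp_rot: [0.662, 0.749, -0.003, -0.001]
ft_force: [1.3, -0.8, -0.3]
finger_gap: 0.0004
```

```bash
cat >> h.py <<'E'
B=np.array([.698,-.033]); bx=np.array([np.cos(.0314),-np.sin(.0314)]); by=np.array([np.sin(.0314),np.cos(.0314)])
def look(name,show=False):
    p,d=snapshot('top');save(name,p);np.save(name+'.npy',d)
    P=cloud('top',d);r=trace('top','profile')
    for x in r[:2]:
        m=x['pixels']&(P[...,2]>.032)&(P[...,2]<.052)&(d>0); 
        m=cv2.morphologyEx(m.astype(np.uint8),cv2.MORPH_OPEN,np.ones((3,3)))
        n,l,s,_=cv2.connectedComponentsWithStats(m);m=l==1+np.argmax(s[1:,4]) if n>1 else m>0
        q=P[m][:,:2].astype(np.float32)
        (c,s,a)=cv2.minAreaRect(q*1000); 
        b=cv2.boxPoints((c,s,a))/1000
        e=[b[1]-b[0],b[2]-b[1]];u=max(e,key=np.linalg.norm);u=u/np.linalg.norm(u);u=u*np.sign(u[1])
        cc=np.median(q,0);k=np.linalg.svd(q-q.mean(0),full_matrices=False)[2][0];k=k*np.sign(k[1])
        al=(q-cc)@k; nv=np.array([k[1],-k[0]]);la=(q-cc)@nv
        lo,hi=np.percentile(al,[.3,99.7]);l0,l1=np.percentile(la,[1,99])
        c2=cc+k*(lo+hi)/2+nv*(l0+l1)/2
        R=c2-B
        print(round(x['confidence'],2),'n',len(q),'len %.3f wid %.3f'%(hi-lo,l1-l0),'c world',np.round(c2,4),'yaw %.2f'%-np.degrees(np.arctan2(k[0],k[1])),'| bay',np.round([R@bx,R@by],4),'yaw %.2f'%(-np.degrees(np.arctan2(k[0],k[1]))+1.8),'rect',np.round(c,1),np.round(s,1))
        L=c2+.16*k;print('  Lend',np.round(L,4),'Rend',np.round(c2-.16*k,4))
    print('t',env.observe()['time_s'])
E
python3 - <<'E'
from h import *
look('t1')
E
```

```text
0.58 n 1110 len 0.251 wid 0.040 c world [ 0.5403 -0.1366] yaw 6.31 | bay [-0.1544 -0.1085] yaw 8.11 rect [ 540.6 -135.3] [ 41.  253.7]
  Lend [0.5227 0.0224] Rend [ 0.5579 -0.2956]
t 5.05
```

View pics/t1.png

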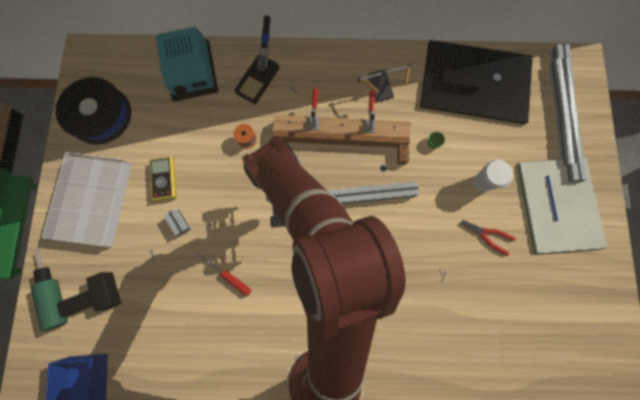

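Emit:
arm_command(targets=[-1.1,-1.9,0,0,0,0,1,-1.1,-3.8,0,0,0,0,1,-1.1,-3.8,-0.5,0,0,0,1,-1.1,-3.8,-2.4,0,0,0,1,-1.1,-3.8,-3.3,0,0,0,1,-0.8,-3.8,-3.3,0,0,0,1,-0.5,-3.8,-3.3,0,0,0,1,-0.2,-3.75,-3.3,0,0,-0.5,1,0.1,-3.7,-3.3,0,0,-1,1,0.4,-3.65,-3.3,0,0,-1.5,1,0.7,-3.6,-3.3,0,0,-2,1,1.0,-3.6,-3.3,0,0,-2.5,1,1.3,-3.55,-3.3,0,0,-3,1,1.6,-3.55,-3.3,0,0,-3.5,1,1.9,-3.5,-3.3,0,0,-4,1,2.1,-3.5,-3.3,0,0,-4.3,1,2.1,-3.5,-3.3,0,0,-4.3,1])

```text
time_s: 7.18
ee_pos: [0.5678, 0.0148, 0.0275]
tcp_rot: [0.812, 0.584, 0.004, 0.004]
ft_force: [-0.3, -0.0, -0.3]
finger_gap: 0.0003
```

Run:
```python
from h import *
look('t2')
p,d=snapshot('scene');save('s2',p)
```

```text
0.49 n 79 len 0.040 wid 0.020 c world [ 0.5366 -0.2515] yaw -88.61 | bay [-0.1545 -0.2235] yaw -86.81 rect [ 536.6 -251.6] [40.5 20.6]
  Lend [ 0.6965 -0.2476] Rend [ 0.3766 -0.2554]
t 7.275
```

View pics/t2.png

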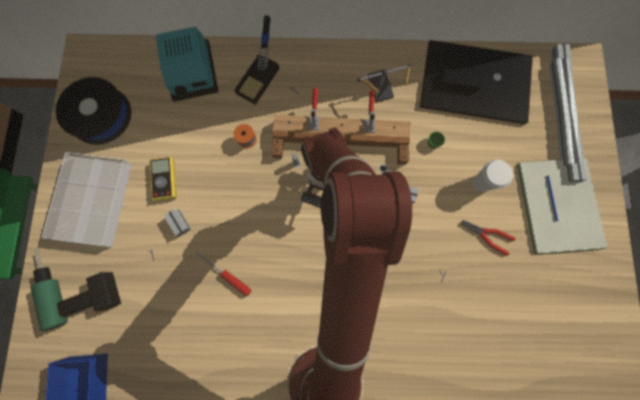

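View pics/s2.png

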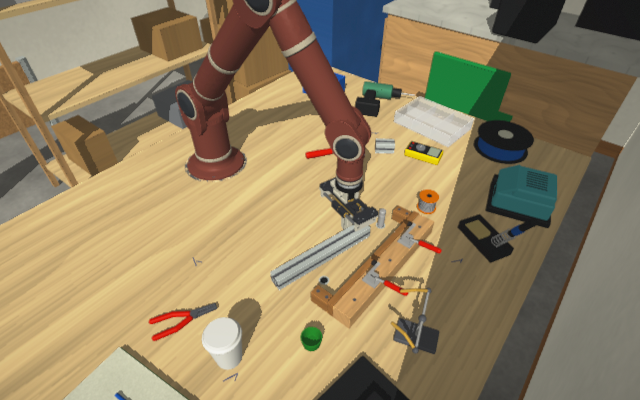

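```bash
sed -i "s/def look(name,show=False):/def look(name,cam='top'):/; s/snapshot('top');save(name/snapshot(cam);save(name/; s/P=cloud('top',d);r=trace('top','profile')/P=cloud(cam,d);r=trace(cam,'profile')/" h.py
python3 - <<'E'
from h import *
look('s3','scene')
E
```

```text
0.78 n 1346 len 0.314 wid 0.042 c world [ 0.5732 -0.1084] yaw -15.67 | bay [-0.1224 -0.0793] yaw -13.87 rect [ 573.2 -106.2] [320.3  45.1]
  Lend [0.6164 0.0457] Rend [ 0.53   -0.2625]
t 7.425
```

Emit:
arm_command(targets=[-0.5,0.15,-0.15,0,0,0.2,1,-0.5,0.15,-0.15,0,0,0.4,1,-0.9,-1.4,-0.15,0,0,0.4,1,-1.25,-3.0,-0.15,0,0,0.4,1,-1.25,-3.0,-0.15,0,0,0.4,1,-1.0,-3.1,-0.15,0,0,0.4,1,-0.75,-3.15,-0.15,0,0,0.4,1,-0.5,-3.2,-0.15,0,0,0.2,1,-0.25,-3.25,-0.15,0,0,0.1,1,-0.05,-3.3,-0.15,0,0,0,1,-0.05,-3.3,-0.15,0,0,0,1])

```text
time_s: 8.8
ee_pos: [0.5667, -0.0845, 0.0231]
tcp_rot: [0.812, 0.584, 0.004, 0.004]
ft_force: [0.1, -0.1, -0.3]
finger_gap: 0.0
```

Run:
```python
from h import *
look('s4','scene')
```

```text
0.72 n 935 len 0.227 wid 0.043 c world [ 0.5833 -0.1582] yaw -19.75 | bay [-0.1107 -0.1288] yaw -17.95 rect [ 581.6 -157.3] [228.1  43.8]
  Lend [ 0.6374 -0.0077] Rend [ 0.5292 -0.3088]
t 8.9
```

View pics/s4.png

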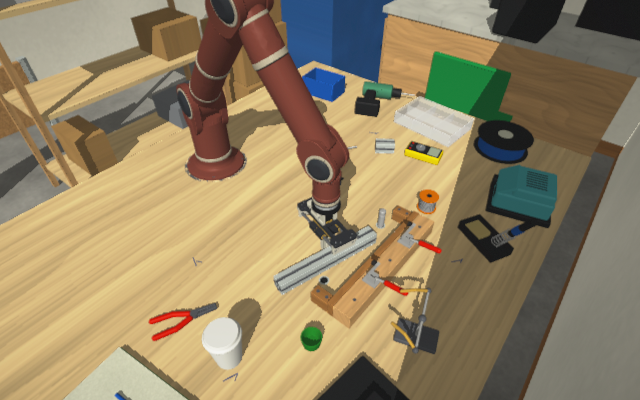

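Emit:
arm_command(targets=[-0.55,0.18,0,0,0,0,1,-0.55,0.18,0,0,0,0,1,-1.1,-1.5,0,0,0,0,1,-1.7,-3.2,0,0,0,0,1,-2.3,-5.0,0,0,0,-0.2,1,-2.7,-6.2,0,0,0,-0.2,1,-2.7,-6.3,0,0,0,-0.2,1,-1.0,-6.75,0,0,0,-0.2,1,-0.98,-6.72,0,0,0,-0.2,1,-0.98,-6.72,0,0,0,-0.2,1,-0.87,-6.42,0,0,0,-0.2,1,-0.77,-6.12,0,0,0,-0.2,1,-0.66,-5.8,0,0,0,-0.2,1,-0.55,-5.5,0,0,0,-0.2,1,-0.44,-5.2,0,0,0,-0.2,1,-0.33,-4.9,0,0,0,-0.2,1,-0.22,-4.6,0,0,0,-0.2,1,-0.12,-4.3,0,0,0,-0.2,1,-0.02,-4.0,0,0,0,-0.2,1,-0.02,-4.0,0,0,0,-0.2,1])

```text
time_s: 11.4
ee_pos: [0.5665, -0.2028, 0.0234]
tcp_rot: [0.817, 0.576, 0.005, 0.004]
ft_force: [0.8, -0.3, 0.8]
finger_gap: 0.0005
```

Run:
```python
from h import *
look('s5','scene')
look('t5')
p=cv2.imread('pics/s5.png')[160:340,250:450];cv2.imwrite('pics/s5c.png',cv2.resize(p,None,fx=3.2,fy=3.2,interpolation=cv2.INTER_CUBIC))
```

```text
0.91 n 1056 len 0.260 wid 0.041 c world [ 0.6364 -0.0179] yaw -19.85 | bay [-0.062   0.0132] yaw -18.05 rect [636.3 -18.4] [264.6  52.7]
  Lend [0.6908 0.1326] Rend [ 0.5821 -0.1683]
0.37 n 56 len 0.042 wid 0.017 c world [0.718  0.2423] yaw -65.45 | bay [0.0113 0.2758] yaw -63.65 rect [718.  241.5] [41.9 18.8]
  Lend [0.8635 0.3088] Rend [0.5725 0.1758]
t 11.5
0.68 n 1316 len 0.297 wid 0.040 c world [ 0.6318 -0.0357] yaw -19.63 | bay [-0.0661 -0.0048] yaw -17.83 rect [632.2 -35.5] [300.7  41.7]
  Lend [0.6856 0.115 ] Rend [ 0.5781 -0.1864]
t 11.6
```

View pics/s5c.png

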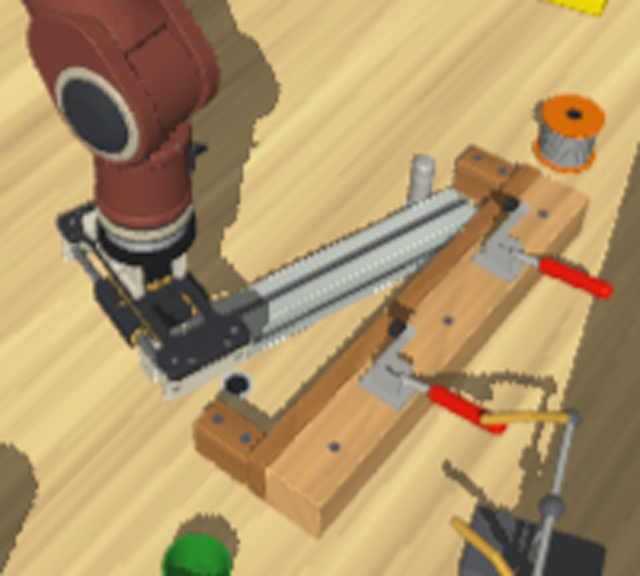

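View pics/t5.png

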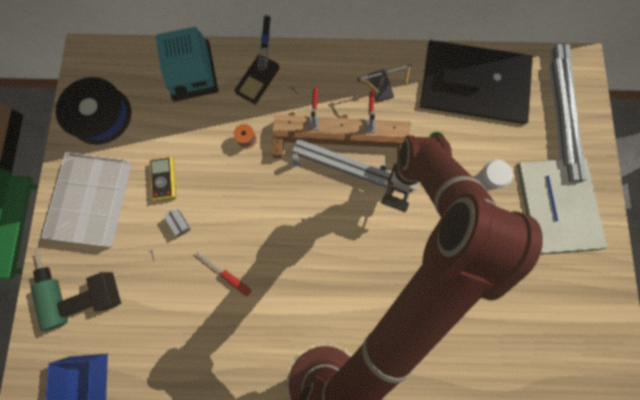

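Emit:
arm_command(targets=[0.04,0.2,0,0,0,0,1,0.07,0.4,0,0,0,0,1,0.1,0.6,0,0,0,0,1,0.13,0.8,0,0,0,0,1,0.15,1.0,0,0,0,0,1,0.15,1.0,0,0,0,0,1])

```text
time_s: 12.35
ee_pos: [0.5707, -0.1731, 0.0234]
tcp_rot: [0.818, 0.576, 0.005, 0.004]
ft_force: [0.0, 0.3, 0.1]
finger_gap: 0.0004
```

Run:
```python
from h import *
look('t6')
p=cv2.imread('pics/t6.png')[90:220,230:460];cv2.imwrite('pics/t6c.png',cv2.resize(p,None,fx=3.4,fy=3.4,interpolation=cv2.INTER_CUBIC))
```

```text
0.89 n 1288 len 0.294 wid 0.039 c world [ 0.6357 -0.0049] yaw -19.46 | bay [-0.0632  0.0261] yaw -17.66 rect [636.  -5.] [295.2  41.5]
  Lend [0.689  0.1459] Rend [ 0.5824 -0.1558]
0.31 n 124 len 0.049 wid 0.034 c world [0.5569 0.5005] yaw -46.24 | bay [-0.1578  0.5288] yaw -44.44 rect [555.4 502.4] [40.4 33.3]
  Lend [0.6724 0.6112] Rend [0.4413 0.3899]
t 12.45
```

View pics/t6c.png

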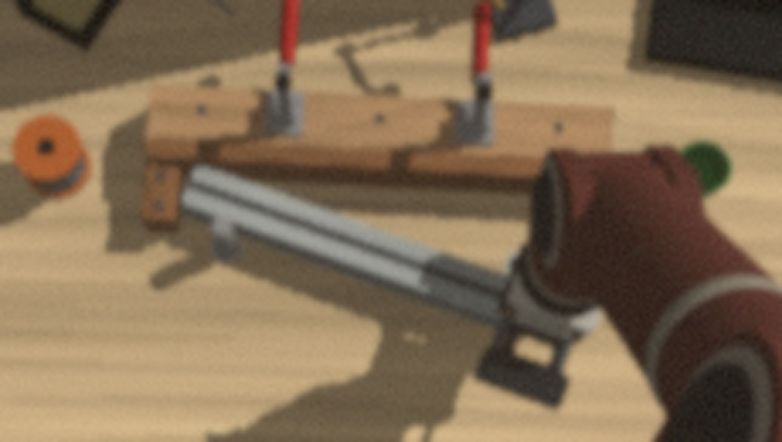

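Emit:
arm_command(targets=[-0.22,-0.63,0,0,0,0,1,-0.22,-0.63,0,0,0,0,1,-2.35,0.1,0,0,0,0,1,-2.35,0.1,0,0,0,-1,1,-2.35,1.25,0,0,0,-3,1,-2.35,1.25,0,0,0,-5,1,-2.35,1.25,0,0,0,-7,1,-2.35,1.25,0,0,0,-9,1,-2.35,1.25,0,0,0,-11,1,-2.35,1.25,0,0,0,-13,1,-2.35,1.25,0,0,0,-15,1,-0.85,1.95,0,0,0,-15,1,-0.85,1.95,0,0,0,-15,1])

```text
time_s: 14.08
ee_pos: [0.5496, -0.1122, 0.0236]
tcp_rot: [0.986, -0.169, 0.003, 0.005]
ft_force: [0.1, -0.8, -0.5]
finger_gap: 0.0005
```

Emit:
arm_command(targets=[0.3,-0.1,0,0,0,0,1,0.6,-0.2,0,0,0,0,1,0.9,-0.31,0,0,0,0.35,1,1.2,-0.41,0,0,0,0.7,1,1.5,-0.5,0,0,0,1.05,1,1.8,-0.57,0,0,0,1.4,1,2.1,-0.63,0,0,0,1.75,1,2.4,-0.69,0,0,0,2.1,1,2.65,-0.73,0,0,0,2.4,1,2.65,-0.73,0,0,0,2.4,1])

```text
time_s: 15.32
ee_pos: [0.6302, -0.1341, 0.0237]
tcp_rot: [0.999, -0.044, 0.004, 0.005]
ft_force: [-0.2, 0.3, -0.1]
finger_gap: 0.0006
```

Run:
```python
from h import *
look('t7')
look('s7','scene')
p=cv2.imread('pics/t7.png')[90:220,230:460];cv2.imwrite('pics/t7c.png',cv2.resize(p,None,fx=3.4,fy=3.4,interpolation=cv2.INTER_CUBIC))
p=cv2.imread('pics/s7.png')[160:340,250:450];cv2.imwrite('pics/s7c.png',cv2.resize(p,None,fx=3.2,fy=3.2,interpolation=cv2.INTER_CUBIC))
```

```text
0.96 n 804 len 0.185 wid 0.040 c world [0.6703 0.0478] yaw -2.76 | bay [-0.0303  0.0798] yaw -0.96 rect [670.8  48.1] [186.4  42.2]
  Lend [0.678  0.2076] Rend [ 0.6625 -0.1121]
0.68 n 202 len 0.059 wid 0.031 c world [0.6793 0.1588] yaw 85.35 | bay [-0.0247  0.1911] yaw 87.15 rect [679.1 158.4] [31.5 58.6]
  Lend [0.5199 0.1718] Rend [0.8388 0.1458]
t 15.425
0.7 n 1372 len 0.323 wid 0.040 c world [ 0.6652 -0.0166] yaw -2.38 | bay [-0.0333  0.0154] yaw -0.58 rect [665.3 -15.4] [329.3  44.7]
  Lend [0.6719 0.1433] Rend [ 0.6586 -0.1764]
t 15.525
```

View pics/s7c.png

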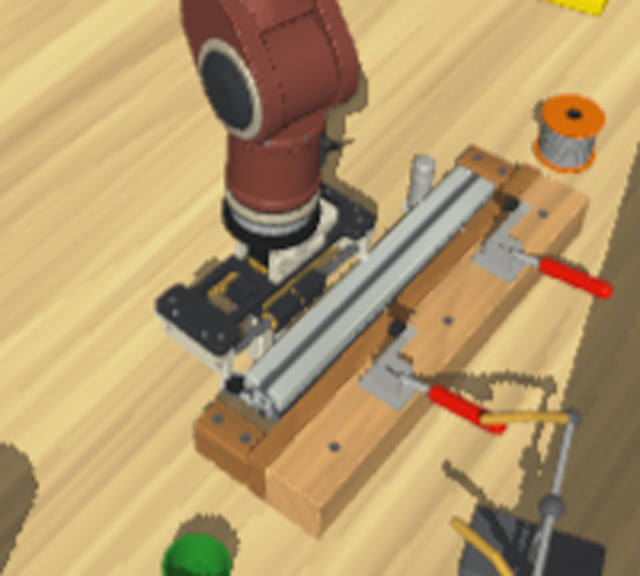

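View pics/t7c.png

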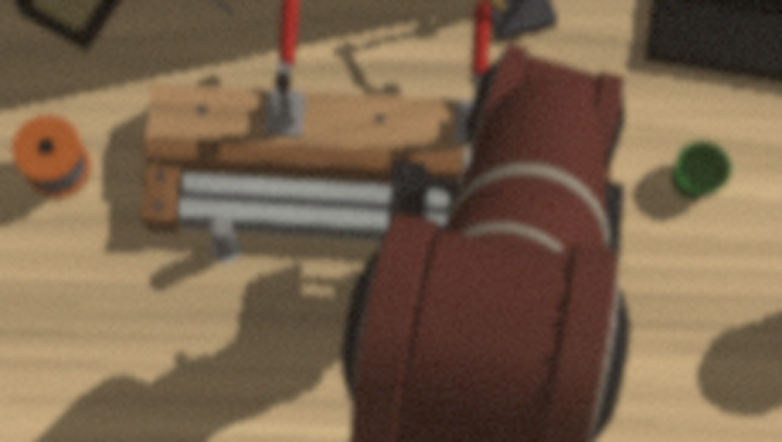

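Emit:
arm_command(targets=[-0.5,0,0,0,0,0.5,1,-0.5,1.8,0,0,0,0.5,1,-0.5,3.6,0,0,0,0.5,1,-0.5,3.7,0,0,0,0.5,1,-0.2,3.7,0,0,0,0.5,1,0.1,3.7,0,0,0,0.5,1,0.25,3.7,0,0,0,0.5,1,0.4,3.7,0,0,0,0.5,1,0.5,3.7,0,0,0,0.5,1,0.57,3.7,0,0,0,0.5,1,0.57,3.7,0,0,0,0.5,1])

```text
time_s: 16.9
ee_pos: [0.6466, -0.0228, 0.0237]
tcp_rot: [1.0, -0.018, 0.004, 0.005]
ft_force: [-0.8, -0.9, -0.6]
finger_gap: 0.0006
```

Run:
```python
from h import *
look('t8')
look('s8','scene')
p=cv2.imread('pics/s8.png')[160:340,250:450];cv2.imwrite('pics/s8c.png',cv2.resize(p,None,fx=3.2,fy=3.2,interpolation=cv2.INTER_CUBIC))
```

```text
0.97 n 291 len 0.067 wid 0.041 c world [0.6827 0.1104] yaw 1.00 | bay [-0.0198  0.1429] yaw 2.80 rect [683.2 110.4] [67.  42.1]
  Lend [0.6799 0.2704] Rend [ 0.6855 -0.0496]
t 17.0
0.9 n 1096 len 0.316 wid 0.036 c world [ 0.6738 -0.0176] yaw -1.83 | bay [-0.0246  0.0146] yaw -0.03 rect [674.  -17.3] [318.6  39.3]
  Lend [0.679  0.1423] Rend [ 0.6687 -0.1776]h.py:29: RuntimeWarning: invalid value encountered in divide
  e=[b[1]-b[0],b[2]-b[1]];u=max(e,key=np.linalg.norm);u=u/np.linalg.norm(u);u=u*np.sign(u[1])
  return _methods._mean(a, axis=axis, dtype=dtype,
  ret = um.true_divide(
h.py:30: RuntimeWarning: Mean of empty slice.
  cc=np.median(q,0);k=np.linalg.svd(q-q.mean(0),full_matrices=False)[2][0];k=k*np.sign(k[1])
Traceback (most recent call last):
  File "h.py", line 30, in look
    cc=np.median(q,0);k=np.linalg.svd(q-q.mean(0),full_matrices=False)[2][0];k=k*np.sign(k[1])
                        ~~~~~~~~~~~~~~~~~~~~~~~~~~~~~~~~~~~~~~~~~~~~~~~~~^^^
IndexError: index 0 is out of bounds for axis 0 with size 0
```

Emit:
arm_command(targets=[0.05,0,0,0,0,0,1,0.1,0,0,0,0,0,1,0.13,0,0,0,0,0,1,0.13,0,0,0,0,0,1])

```text
time_s: 17.6
ee_pos: [0.6483, -0.0227, 0.0239]
tcp_rot: [1.0, -0.018, 0.002, 0.005]
ft_force: [-5.6, 0.0, 3.6]
finger_gap: 0.0004
```

Emit:
arm_command(targets=[0.1,0,0,0,0,0,1,0.15,0,0,0,0,0,1,0.2,0,0,0,0,0,1,0.2,0,0,0,0,0,1])

```text
time_s: 18.1
ee_pos: [0.6482, -0.0227, 0.0234]
tcp_rot: [1.0, -0.018, -0.005, 0.004]
ft_force: [-11.5, 0.3, 8.8]
finger_gap: 0.0003
```

Emit:
arm_command(targets=[-0.5,0,0,0,0,0,1,-1.5,0,0,0,0,0,1,-2,0,1.5,0,0,0,1,-2.5,0,3,0,0,0,1,-3,-1.5,4,0,0,0,1,-3,-4,5,0,0,0,1,-3,-6,5,0,0,0,1,-3,-8,5,0,0,0,1,-4,-10,5,0,0,0,1,-4,-10,5,0,0,0,1])

```text
time_s: 19.35
ee_pos: [0.526, -0.3295, 0.1741]
tcp_rot: [1.0, -0.022, -0.005, 0.007]
ft_force: [-0.2, 0.9, 0.5]
finger_gap: 0.0007
```

Run:
```python
from h import *
for a,b in(('t9','top'),('s9','scene')):
  try: look(a,b)
  except Exception as e: print(e)
p=cv2.imread('pics/s9.png')[160:340,250:450];cv2.imwrite('pics/s9c.png',cv2.resize(p,None,fx=3.2,fy=3.2,interpolation=cv2.INTER_CUBIC))
p=cv2.imread('pics/t9.png')[90:220,230:460];cv2.imwrite('pics/t9c.png',cv2.resize(p,None,fx=3.4,fy=3.4,interpolation=cv2.INTER_CUBIC))
```

```text
0.72 n 1399 len 0.318 wid 0.040 c world [ 0.6794 -0.0161] yaw -1.80 | bay [-0.0191  0.0163] yaw 0.00 rect [680.  -15.9] [319.4  42.4]
  Lend [0.6844 0.1439] Rend [ 0.6744 -0.176 ]
t 19.45
0.94 n 1153 len 0.320 wid 0.039 c world [ 0.6771 -0.0155] yaw -1.62 | bay [-0.0214  0.0168] yaw 0.18 rect [678.3 -13. ] [325.9  42.2]
  Lend [0.6816 0.1444] Rend [ 0.6726 -0.1755]
t 19.55
```

View pics/s9c.png

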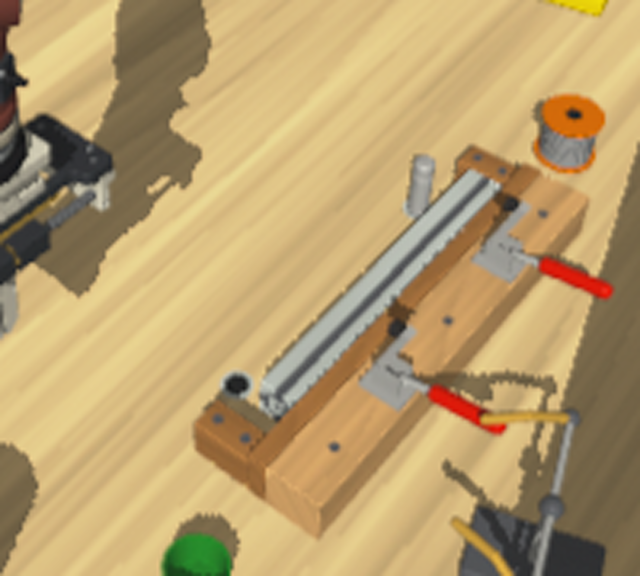

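View pics/t9c.png

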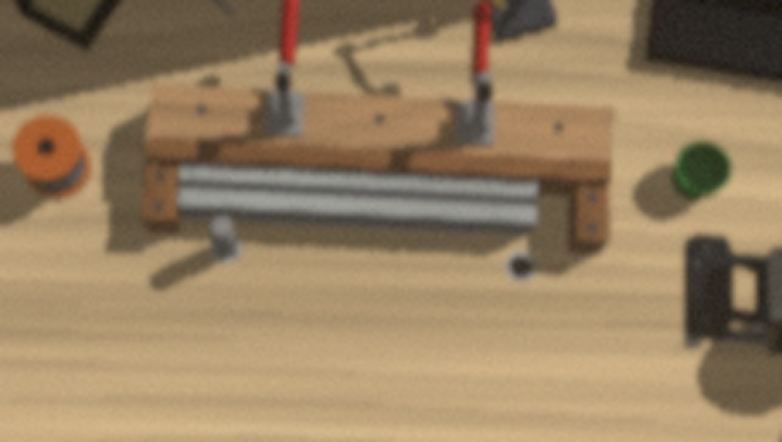

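Run:
```python
from h import *
print(ticket.close_job())
```

```text
the job is handed in; nothing more can be done
None
```

The profile is in the bay, behind the dog, between the end blocks and against the fence. I handed the job in at about 19.6 s of the 58 s. The close call gives no verdict, so this rests on my own checks.

**What I did:** I used closed fingers from outside only:
1. I slid the profile clear of the dog and turned it about 18° to the fence.
2. I pushed its +y end in behind the dog by its far end face.
3. I swung the other end in past the −y block.
4. I pressed at the middle until the tool stopped advancing and the force rose to about 11 N.

**Last checks, after backing the arm off:**

| Measure | Top camera | Scene camera | Limit |
|---|---|---|---|
| Middle of profile, bay x | −19 mm | −21 mm | −24.5 to −15 mm |
| Middle of profile, bay y | +16 mm | +17 mm | ±25 mm |
| Angle to fence | 0.0° | 0.2° | 1.4° |

- **Accuracy:** the cameras disagree by about 2 mm in x, which is the calibration accuracy.
- **Fit:** the profile sits close to the +y block, so nearly all of the end gap is on the −y side.
- **Bystanders:** the arm kept clear of them, and the reel and pot look unmoved in the last pictures. I did not measure any of them again at the end.

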